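Close the sliding comb of a bench board rack

ROBOT

A 7-joint arm with a two-finger parallel gripper is mounted at the origin on the work surface; the furniture and walls round the work are solid. World frame = base frame: x ahead of the robot, y to its left, z up, the work surface at z = 0. Lengths are in mm, angles in rad, forces in N, time in s.
With the tool pointing down it reaches from about 425 to 825 mm from the base axis. Payload 3.6 kg.
Tool frame: the origin (TCP) lies at the centre of the arm's flange, where the gripper is bolted on; the fingertips stand 186 mm ahead of it and the grasp point (between the pads) lies 167 mm ahead of it; z points along the fingers, y is the line along which they close (so a half turn about z gives the same grasp; the last joint's range is limited). The gripper opens to 93 mm and grips with 3 to 60 N. Pads are 15 mm wide; open, the fingers measure 128 mm over their backs; the gripper's body (75 mm by 188 mm) begins 65 mm behind the grasp point.
Start: joints at [1.165, 0.615, -0.013, 1.423, 0.008, 1.103, -0.04], TCP at [240.381, -603.898, 404.74] pointing down, gripper open.
Joint ranges: [-3.12, 3.12], [-0.3, 2.06], [-1.34, 1.32], [0.26, 2.42], [-1.36, 4.5], [0.01, 1.98], [-2.84, 2.84]. Speed limits (rad/s): [2.79, 2.79, 3.14, 3.14, 3.14, 3.14, 3.14].

INTERFACE

Orientations are given as a unit quaternion [x, y, z, w].
In Python, from bench import sense, vision, bot, models gives the robot as it stands. The module is installed in compiled form; this text tells all that it offers.
- The arm moves only by the shell command python3 -m creep 'ROWS' [FORCE]. ROWS is JSON, a list of rows, each an object of numbers: "x", "y", "z": the shift along the tool's x, y, z normalised to -1 to 1, where 1 is 600 mm; "yaw": the turn about the tool's z normalised to -1 to 1, where 1 is pi/2 rad; "gripper": the opening, from -1 (shut) to 1 (fully open), so that 0 is half open. In form: [{"x": .., "y": .., "z": .., "yaw": .., "gripper": ..}, ...]. A call has 1 to 12 rows; each row is the pose to reach, as a shift and turn from the pose commanded when the call began, along the tool's axes at that moment; what a row does not reach only later rows make up. A row lasts 1/8 s, in which the tool goes at most 62.5 mm and 10.7 degrees, less where a joint would pass 70% of its speed; a pose out of reach is approached as far as the arm can. A call with a number of a shift or a turn outside -1 to 1 is refused whole. A call with a gripper value outside its range is refused whole. The fingers move at their own pace and stop on an object; FORCE is the grip in N (left out, the last holds). Time passes only in rows, so rows that repeat a pose let the fingers close. It gives the time, the measured TCP pose, the force, the opening and the grip force at its end, in the units of the state.
- sense(): the state, without advancing time (a new reading comes with each control period).
- vision.read_camera(name): name is "scene" or "top" or "wrist"; returns a dict with "img" (400x640x3 uint8, red, green, blue), "z_map" (400x640 float32, mm along the optical axis (not along the pixel's ray), 0 where there is no reading), "fx", "fy", "cx", "cy" (pixels), "camera_from_world" (4x4, takes a point from world to camera coordinates). Camera axes: x right, y down, z forward; pixel columns grow to the right and rows downward; lengths in mm; the calibration is good to about 2 mm. A picture is of the moment at which its call begins.
- bot.close_job(): hands the job in; it is judged then, once.
Trained networks look in a picture, given as the dict that the camera call returned (one of the last four; its "shot" number tells which), for a name from the list of things; names that differ only in an ending like _2 or _b are one class to them, and where a whole thing is asked for, a point or a joint stands for the part that bears it (a point fixed in the world has none). Each returns a list of dicts, best first, with "conf" (0 to 1); they miss things now and then, are a little off and sometimes report something else, mostly with a low value. They report only what shows in the picture. A call takes as long as a camera call.
- models.recognise(picture, name): "centre" ([column, row] in pixels, amid what is visible of it).
- models.place_of(picture, name): "centre" ([column, row] in pixels: a listed point, or the origin of a listed thing).
The state is a dict: "time_s": time; "joint_pos": joint angles; "joint_vel": joint speeds; "effort": joint torques, N m; "tcp_pos": TCP position; "ee_rot": TCP orientation; "contact_force": force on the tool from outside, world axes, zero at the start; "torque": the same for the moment, N m; "grip_width": opening from 0.0 (shut) to 1.0 (fully open); "gripper_force": force on a finger pad.
Only numpy, scipy, OpenCV 4.12 (cv2) and the standard library are available. Lean on these libraries where they do the work, as an engineer would, in place of code of your own. Each camera call takes 0.05 s, during which the arm holds its last target. There are 200 camera calls.

TASK

Two circuit boards stand in the board rack with only one end held. Press the round lock button on the sliding end of the rack well down and, keeping it down all the way, push the sliding end gently along its rods right up against its stops, so that its card guides take the free ends of the boards; then let the button spring up so that the slide locks there, and move clear. Only touch and push, lift nothing, and leave the boards upright in their slots and the loose things nearby where they are.

Things in the scene. Friction and masses are not known exactly. Their poses are not given: they have to be found in the camera images.
- board_rack: Aluminium rack for circuit boards, fixed to the table. Origin on the table top midway between the two end plates when closed. +y runs along its two rods from the sliding end to the fixed end plate (the closing direction), +x across the boards, +z up. Base: y = -246 to +146, x = -60 to +60 mm; fixed end plate at y = 120 to 130 mm, 120 mm high.
- sliding_comb (a joint): m along the rods, growing along the rack's +y: 0 = open, 0.054 = against the two stop collars. Starts at 0 to 0.028, locked in a notch (every 9 mm, the last at 0.054, about 1.2 mm play each way). Slides lightly (under 2 N) when unlocked. On the outer side of its upright end plate (112 mm wide, 8 mm thick) stands a grey lock housing, 46 x 45 mm, top 82 mm high, with the button.
- comb_plate (a point): middle of the top edge of the sliding end plate, on its inner face (towards the boards), 120 mm above the table; the plate's outer face lies 8 mm further out (rack -y)
- button_top (a point): centre of the top of the lock button on the sliding end: round black cap 30 mm across, 23 mm proud of its housing; top 105.5 mm above the table when up, 95.5 mm when down. Centre 23.5 mm from the outer face of the sliding end plate, which rises 14 mm above the raised cap: a fingertip pressing the cap can bear on that face to push (rack +y).
- lock_button (a joint): travel of the button downwards in m: 0 = up (locked in a notch), 0.010 = fully down on its stop; the slide is free from about 0.006 on. Spring about 2 N at the start of travel, 5.5 N fully down. Let go, it rises and locks in the nearest notch.
- board_a: green circuit board standing on its long edge in one of three slots 30 mm apart: bare board 236 x 2 mm, 83 mm high (top of its parts at 125 mm above the table); parts reach 17 mm to the rack's -x side. Origin under it, 30 mm above the table, 8 mm to the rack's -x side of the bare board; long axis y. Its free end is 118 mm from the rack's origin along -y.
- board_b: brown circuit board, same size and stand as board_a, in another slot (which of the two stands in which slot varies)
- step_gauge: stepped aluminium gauge block, 26 x 68 x 24 mm, loose bystander; origin at the centre of its underside
- clamp_knob: black star knob standing on its head, stud up, 36 mm across, 38 mm high, loose bystander; origin at the centre of its underside

How it is judged (in metres and radians):
On the way, in this order (a step that is already met when the one before it is completed fails the run):
1. a fingertip holds the lock button down while the sliding end is still away from its stops (value of joint lock_button above 0.0055 m and contact force between the fingers and lock_button above 1 N and value of joint sliding_comb below 0.045 m), for 0.1 s.
2. the sliding end is against its stops with the button still held down by a fingertip (value of joint sliding_comb above 0.0525 m and value of joint lock_button above 0.004 m and contact force between the fingers and lock_button above 0.5 N), for 0.1 s.
At the end, for the whole second after the job is handed in: The sliding end stands at its stops (within 2.5 mm), the lock button is up again (within 1.5 mm of its top position) so that the slide is locked, and the two boards stand upright (within 0.1 rad), at rest, within 12 mm of where they stood (value of joint sliding_comb above 0.0515 m and value of joint lock_button below 0.0015 m and distance of each of board_a, board_b from where it was at the start of the episode below 0.012 m and angle between each of board_a, board_b's own z axis and vertical below 0.1 rad and linear speed of each of board_a, board_b below 0.02 m/s); the robot touches nothing.
It fails at once if the lock button came up while the sliding end was under way between its starting notch and its stops (distance of comb_plate from where it was at the start of the episode above 0.007 m and value of joint sliding_comb below 0.05 m and value of joint lock_button below 0.002 m).
It fails at once if a board was lifted or tipped (z of any of board_a, board_b in the frame of board_rack above 0.038 m or angle between any of board_a, board_b's own z axis and vertical above 0.2 rad).
It fails at once if a bystander was moved more than 20 mm (distance of any of step_gauge, clamp_knob from where it was at the start of the episode above 0.02 m).
It fails at once if the sliding end or its button was forced (pushed or pressed with more than 60 N) (contact force between the fingers and sliding_comb above 60 N).
It also fails if it takes over 32 s, if anything falls off the work surface, if the arm or the gripper's body presses on something with over 40 N, if the wrist force passes 120 N, or if a joint passes its speed limit or range.

## Working session

There is one attempt and no reset: what is moved stays moved. The work goes in short steps, Python scripts to look and compute and a shell command to move; the robot and the scene stay as the last step left them, time stands still between calls to the robot, and variables do not carry over. Pictures are saved under pics/ and viewed, at most 10 in all, crops included, and the job is handed in when it is done.

```bash
mkdir -p pics
cat > h.py <<'E'
import numpy as np, cv2
from bench import sense, vision, bot, models
def world(p,uv,z=None,depth=None):
    u,v=uv; r=np.array([(u-p['cx'])/p['fx'],(v-p['cy'])/p['fy'],1.])
    T=np.linalg.inv(p['camera_from_world'])
    if z is None:
        d=depth or p['z_map'][int(round(v)),int(round(u))]
        return (T@np.r_[r*d,1])[:3]
    o=T[:3,3]; d=T[:3,:3]@r
    return o+d*(z-o[2])/d[2]
E
cat > a.py <<'E'
from h import *
s=sense(); print({k:np.round(s[k],3) for k in s})
ims=[]
for c in ['scene','top','wrist']:
    p=vision.read_camera(c); im=p['img'][:,:,::-1].copy(); print(c)
    for n,z in [('button_top',105.5),('comb_plate',120),('board_rack',0),('board_a',30),('board_b',30),('step_gauge',0),('clamp_knob',0)]:
        for r in models.place_of(p,n)[:2]:
            u=r['centre']; print(n,round(r['conf'],2),np.round(u,1),'planeZ',np.round(world(p,u,z),1))
            cv2.circle(im,(int(u[0]),int(u[1])),3,(0,0,255),-1); cv2.putText(im,n[:8],(int(u[0])+4,int(u[1])),0,.4,(0,0,255))
    cv2.imwrite(f'pics/{c}1.png',im)
E
python3 a.py
```

```text
{'time_s': np.float64(0.0), 'joint_pos': array([ 1.165,  0.616, -0.013,  1.425,  0.008,  1.103, -0.04 ]), 'joint_vel': array([-0.001,  0.002, -0.001, -0.   , -0.001, -0.   , -0.003]), 'effort': array([ 1.0000e-03, -4.5894e+01,  2.0900e-01, -1.6575e+01, -6.1000e-02,
        2.1000e-02,  0.0000e+00]), 'tcp_pos': array([ 240.27 , -603.622,  403.582]), 'ee_rot': array([ 0.982,  0.188, -0.   , -0.001]), 'contact_force': array([-0.041, -0.696, -0.144]), 'torque': array([-0.055,  0.011,  0.043]), 'gripper_force': np.float64(0.0), 'grip_width': np.float64(1.002)}
scene
button_top 0.41 [326.5 201.1] planeZ [ 547.4 -261.8  105.5]
comb_plate 0.64 [313.1 195.8] planeZ [ 520.6 -245.2  120. ]
step_gauge 0.63 [370.3 276.8] planeZ [ 550.2 -430.9    0. ]
top
button_top 0.61 [329.3 177.3] planeZ [ 540.9 -266.1  105.5]
comb_plate 0.66 [312.8 178.5] planeZ [ 536.6 -232.7  120. ]
board_rack 0.9 [251.1 228.7] planeZ [438.2 -95.    0. ]
board_rack 0.48 [314.9 183. ] planeZ [ 540.9 -236.6    0. ]
board_a 0.98 [244.3 215.2] planeZ [466.8 -83.8  30. ]
board_a 0.63 [257.5 239.5] planeZ [ 414.4 -113.    30. ]
board_b 0.98 [244.3 215.2] planeZ [466.8 -83.8  30. ]
board_b 0.63 [257.5 239.5] planeZ [ 414.4 -113.    30. ]
step_gauge 0.75 [400.6 181. ] planeZ [ 546.1 -428.9    0. ]
clamp_knob 0.56 [296.8 155.5] planeZ [ 603.  -195.6    0. ]
wrist
```

View pics/top1.png

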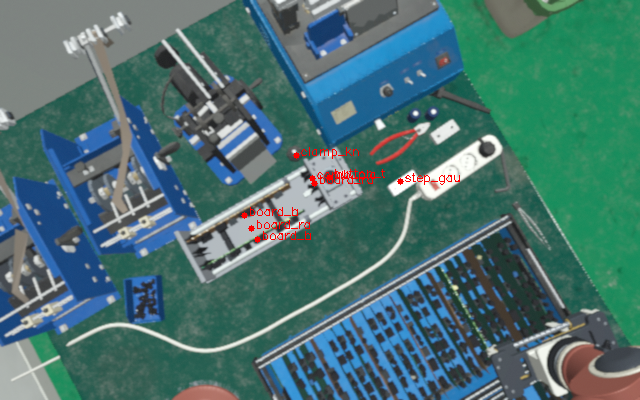

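View pics/scene1.png

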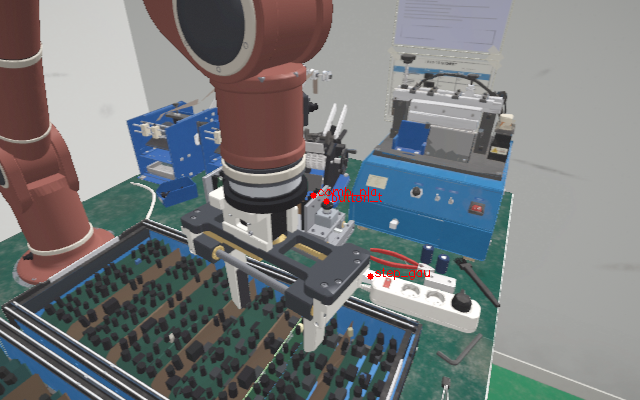

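The top view shows the rack from its fixed end at about (195,258) to its sliding end at about (330,180), with the gauge at (400,183) and the knob at (297,155). Next I measure the rack axis and the button from depth.

```bash
cat > b.py <<'E'
from h import *
p=vision.read_camera('top'); z=p['z_map']
v,u=np.mgrid[0:400,0:640]
P=np.stack([(u-p['cx'])/p['fx']*z,(v-p['cy'])/p['fy']*z,z,np.ones_like(z)],-1)@np.linalg.inv(p['camera_from_world']).T
np.save('top.npy',P)
h=P[...,2]; print('pixel mm',z[177,329]/p['fx'])
m=(z>0)&(u>170)&(u<375)&(v>140)&(v<290)
for lo,hi in [(98,112),(114,123),(76,88)]:
    k=m&(h>lo)&(h<hi); n,l,st,c=cv2.connectedComponentsWithStats(k.astype(np.uint8))
    for i in range(1,n):
        if st[i,4]>12: q=P[l==i]; print(lo,st[i],np.round(c[i]),np.round(q.mean(0)[:3],1),np.round(q.min(0)[:3]),np.round(q.max(0)[:3]))
im=p['img'][130:290,180:380,::-1]
a=cv2.resize(im,None,fx=4,fy=4,interpolation=cv2.INTER_CUBIC)[:600]
cv2.imwrite('pics/topz.png',a)
E
python3 b.py
```

```text
pixel mm 2.0346408
98 [192 141   7   5  19] [195. 142.] [611.    8.2 107.7] [606.   2. 104.] [615.  14. 111.]
98 [327 141   9   4  20] [331. 142.] [ 613.2 -269.5  105.4] [ 610. -278.   99.] [ 617. -261.  111.]
98 [218 156   7   7  26] [221. 159.] [577.4 -46.3 104.1] [572. -51.  98.] [583. -41. 111.]
98 [323 170  14  15 164] [330. 177.] [ 542.1 -266.6  105.5] [ 528. -280.   99.] [ 556. -253.  110.]
98 [171 183   6  11  16] [173. 188.] [517.3  50.  104.9] [507.  44.  98.] [528.  55. 111.]
98 [267 189  13   8  18] [273. 193.] [ 509.2 -152.   105.3] [ 502. -165.   98.] [ 516. -140.  112.]
98 [176 195  12  22  34] [182. 205.] [483.   32.4 105. ] [461.  22.  98.] [504.  43. 112.]
98 [252 197  14  10  17] [258. 201.] [ 491.7 -122.2  106.3] [ 482. -136.   98.] [ 500. -109.  112.]
98 [213 218  16  15  75] [221. 226.] [440.8 -48.3 108.5] [429. -63.  98.] [457. -32. 112.]
98 [180 231   5   9  16] [182. 235.] [423.1  30.2 105.2] [415.  25.  98.] [431.  35. 111.]
98 [194 231  14  10  25] [201. 236.] [421.9  -8.2 105.3] [413. -21.  99.] [431.   6. 112.]
98 [185 234   8   9  22] [189. 239.] [415.2 
[... 2312 characters left out ...]
9  80.1] [444. -74.  76.] [460. -51.  87.]
76 [289 218   8   8  20] [292. 222.] [ 450.5 -189.    84.9] [ 444. -198.   77.] [ 459. -184.   88.]
76 [274 224  10  10  39] [278. 229.] [ 435.6 -161.9   80.5] [ 428. -171.   76.] [ 446. -153.   88.]
76 [201 230  12  14  48] [207. 238.] [417.2 -15.2  83.9] [407. -25.  76.] [434.  -3.  88.]
76 [245 242   7   9  25] [248. 247.] [399.7 -99.7  80.5] [ 393. -106.   77.] [409. -93.  88.]
76 [226 254  11   8  30] [230. 258.] [376.7 -64.7  85.6] [370. -75.  78.] [385. -56.  88.]
76 [210 260  12  10  59] [216. 264.] [363.2 -33.9  82.5] [354. -44.  77.] [372. -22.  86.]
76 [204 269   6  12  19] [207. 274.] [343.5 -15.9  82.3] [332. -21.  76.] [354. -11.  87.]
```

View pics/topz.png

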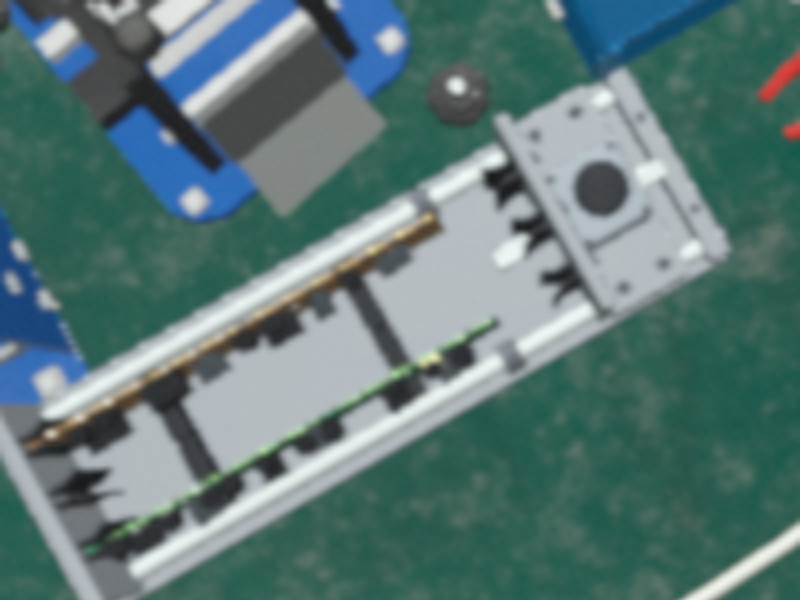

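The zoomed picture shows the button cap at about crop (600,187), the plate edge running from (500,118) to (605,310), the brown board in the upper slot and the green in the lower. The cap measures (542,-267,105.5), which matches the height given. Next: the rack angle and clearance above the rack.

```bash
cat > c.py <<'E'
from h import *
P=np.load('top.npy'); h=P[...,2]
v,u=np.mgrid[0:400,0:640]
for bx in [(300,158,34,50),(174,231,37,52)]:
    k=(u>=bx[0])&(u<bx[0]+bx[2])&(v>=bx[1])&(v<bx[1]+bx[3])&(h>114)&(h<123)
    q=P[k][:,:2].astype(np.float32); f=cv2.fitLine(q,cv2.DIST_HUBER,0,.01,.01).ravel(); print('plate dir deg',np.degrees(np.arctan2(f[1],f[0])),f[2:], cv2.minAreaRect(q))
b=np.array([542.1,-266.6]); a=np.array([-.5095,.8605]); x=np.array([.8605,.5095])
d=P[...,:2]-b; Y=d@a; X=d@x
for lo in (-60,-30,0,30,60,90):
  print(lo,[ (lo2,round(float(h[(X>=lo)&(X<lo+30)&(Y>=lo2)&(Y<lo2+40)&(h<600)].max(initial=0)))) for lo2 in range(-120,160,40)])
T0=np.array([240.38,-603.9]); tx=np.array([np.cos(np.radians(21.7)),np.sin(np.radians(21.7))]); ty=np.array([tx[1],-tx[0]])
s=np.linspace(0,1,20)[:,None]; path=T0+s*(b-T0)
for c in path[::3]:
    D=P[...,:2]-c; k=(abs(D@tx)<60)&(abs(D@ty)<110)&(h<290); print(np.round(c),h[k].max(initial=0))
D=b-T0; print('tool shift',D@tx/600,D@ty/600)
E
python3 c.py
```

```text
plate dir deg 30.086214 [ 528.18365 -241.2598 ] ((524.564208984375, -235.467041015625), (111.9885482788086, 27.773967742919922), 31.700191497802734)
plate dir deg 29.9192 [382.30225   8.11534] ((392.9685974121094, -9.512939453125), (115.0726089477539, 58.790000915527344), 30.276586532592773)
-60 [(-120, 7), (-80, 44), (-40, 59), (0, 124), (40, 121), (80, 125), (120, 127)]
-30 [(-120, 13), (-80, 46), (-40, 108), (0, 125), (40, 120), (80, 116), (120, 117)]
0 [(-120, 15), (-80, 44), (-40, 110), (0, 127), (40, 120), (80, 115), (120, 124)]
30 [(-120, 113), (-80, 111), (-40, 117), (0, 124), (40, 118), (80, 120), (120, 117)]
60 [(-120, 138), (-80, 139), (-40, 138), (0, 21), (40, 18), (80, 51), (120, 50)]
90 [(-120, 164), (-80, 166), (-40, 165), (0, 43), (40, 48), (80, 53), (120, 56)]
[ 240. -604.] 289.584154203005
[ 288. -551.] 289.584154203005
[ 336. -497.] 114.14470641560058
[ 383. -444.] 114.14470641560058
[ 431. -391.] 46.39366417320889
[ 479. -338.] 124.66958916124224
[ 526. -284.] 127.39210801446666
tool shift 0.6750891011861968 -0.33639404128962885
```

```bash
python3 -m creep '[{"x":0.675,"y":-0.336,"z":0,"yaw":-0.0955,"gripper":-1},{"x":0.675,"y":-0.336,"z":0,"yaw":-0.0955,"gripper":-1},{"x":0.675,"y":-0.336,"z":0,"yaw":-0.0955,"gripper":-1},{"x":0.675,"y":-0.336,"z":0,"yaw":-0.0955,"gripper":-1},{"x":0.675,"y":-0.336,"z":0,"yaw":-0.0955,"gripper":-1},{"x":0.675,"y":-0.336,"z":0,"yaw":-0.0955,"gripper":-1},{"x":0.675,"y":-0.336,"z":0,"yaw":-0.0955,"gripper":-1},{"x":0.675,"y":-0.336,"z":0,"yaw":-0.0955,"gripper":-1},{"x":0.675,"y":-0.336,"z":0.11,"yaw":-0.0955,"gripper":-1},{"x":0.675,"y":-0.336,"z":0.11,"yaw":-0.0955,"gripper":-1},{"x":0.675,"y":-0.336,"z":0.11,"yaw":-0.0955,"gripper":-1},{"x":0.675,"y":-0.336,"z":0.11,"yaw":-0.0955,"gripper":-1}]' 20
cat > d.py <<'E'
from h import *
s=sense(); print({k:np.round(s[k],3) for k in ('time_s','tcp_pos','ee_rot','contact_force','grip_width')})
for c in ('wrist','scene'):
    p=vision.read_camera(c); im=p['img'][:,:,::-1].copy()
    for n,z in [('button_top',105.5),('comb_plate',120)]:
        for r in models.place_of(p,n)[:2]:
            g=r['centre']; print(c,n,round(r['conf'],2),np.round(g,1),np.round(world(p,g,z),1),np.round(world(p,g),1))
    if c=='scene': im=cv2.resize(im[110:260,230:430],None,fx=4,fy=4)
    cv2.imwrite(f'pics/{c}_{int(s["time_s"]*100)}.png',im)
E
python3 d.py; ls pics
```

```text
time_s: 2.75
tcp_pos: [542.5, -267.8, 341.1]
ee_rot: [0.965, 0.261, 0.002, 0.001]
contact_force: [0.3, -0.8, 0.4]
grip_width: 0.006
gripper_force: 0.0
{'time_s': np.float64(2.75), 'tcp_pos': array([ 542.454, -267.829,  341.138]), 'ee_rot': array([0.965, 0.261, 0.002, 0.001]), 'contact_force': array([ 0.29 , -0.777,  0.414]), 'grip_width': np.float64(0.006)}
wrist button_top 0.78 [315.3 213.4] [ 541.3 -263.9  105.5] [ 541.5 -263.8  106. ]
wrist comb_plate 0.68 [278.6 222.7] [ 524.8 -241.   120. ] [ 523.3 -241.2  116.2]
scene button_top 0.67 [313.2 195.7] [ 534.2 -224.2  105.5] [ 524.7 -239.2  116. ]
scene button_top 0.45 [326.4 201.4] [ 546.4 -262.8  105.5] [ 547.2 -261.6  104.6]
scene comb_plate 0.83 [313.2 192.9] [ 528. -234.  120.] [ 540.7 -214.1  106.3]
scene comb_plate 0.62 [326.1 202.1] [ 530.5 -284.4  120. ] [ 544.4 -264.4  105.1]
scene1.png
scene_275.png
top1.png
topz.png
wrist1.png
wrist_275.png
```

View pics/wrist_275.png

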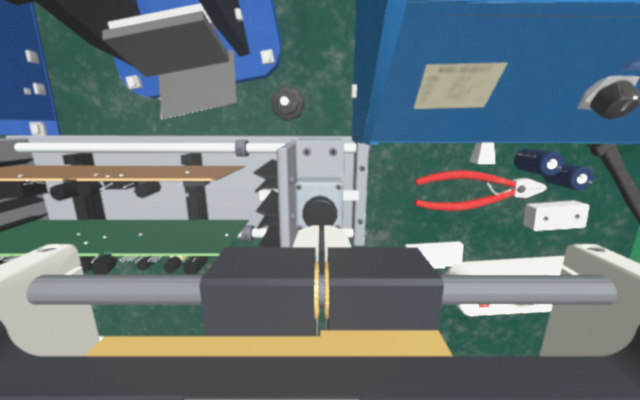

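View pics/scene_275.png

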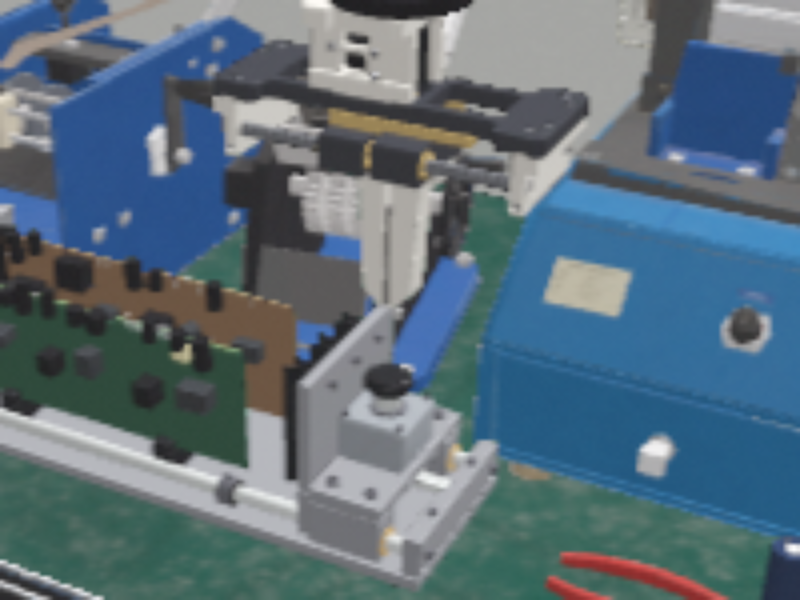

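The wrist view shows the shut fingers aligned with the button at (320,210). The scene crop agrees: the tips are at (390,300), straight over the cap at (388,378). Now I press.

```bash
python3 -m creep '[{"x":0,"y":-0.002,"z":0.04,"yaw":0,"gripper":-1},{"x":0,"y":-0.002,"z":0.065,"yaw":0,"gripper":-1},{"x":0,"y":-0.002,"z":0.075,"yaw":0,"gripper":-1},{"x":0,"y":-0.002,"z":0.08,"yaw":0,"gripper":-1},{"x":0,"y":-0.002,"z":0.084,"yaw":0,"gripper":-1},{"x":0,"y":-0.002,"z":0.088,"yaw":0,"gripper":-1},{"x":0,"y":-0.002,"z":0.092,"yaw":0,"gripper":-1},{"x":0,"y":-0.002,"z":0.092,"yaw":0,"gripper":-1}]'
```

```text
time_s: 4.05
tcp_pos: [541.6, -266.2, 284.0]
ee_rot: [0.965, 0.261, 0.0, 0.001]
contact_force: [-0.4, -1.2, 4.1]
grip_width: 0.008
gripper_force: 2.3
```

```bash
python3 -m creep '[{"x":0,"y":0,"z":0.003,"yaw":0,"gripper":-1},{"x":0,"y":0,"z":0.006,"yaw":0,"gripper":-1},{"x":0,"y":0,"z":0.008,"yaw":0,"gripper":-1},{"x":0,"y":0,"z":0.008,"yaw":0,"gripper":-1}]'
```

```text
time_s: 4.55
tcp_pos: [542.1, -267.2, 281.5]
ee_rot: [0.965, 0.261, 0.001, 0.002]
contact_force: [-2.2, -1.3, 15.1]
grip_width: 0.006
gripper_force: 7.3
```

```bash
python3 -m creep '[{"x":0,"y":-0.004,"z":0,"yaw":0,"gripper":-1},{"x":0,"y":-0.008,"z":0,"yaw":0,"gripper":-1},{"x":0,"y":-0.012,"z":0,"yaw":0,"gripper":-1},{"x":0,"y":-0.016,"z":0,"yaw":0,"gripper":-1},{"x":0,"y":-0.02,"z":0,"yaw":0,"gripper":-1},{"x":0,"y":-0.024,"z":0,"yaw":0,"gripper":-1},{"x":0,"y":-0.028,"z":0,"yaw":0,"gripper":-1},{"x":0,"y":-0.032,"z":0,"yaw":0,"gripper":-1},{"x":0,"y":-0.036,"z":0,"yaw":0,"gripper":-1},{"x":0,"y":-0.04,"z":0,"yaw":0,"gripper":-1},{"x":0,"y":-0.04,"z":0,"yaw":0,"gripper":-1}]'; python3 d.py; ls -t pics|head -2
```

```text
time_s: 5.92
tcp_pos: [529.9, -246.3, 281.5]
ee_rot: [0.965, 0.261, 0.001, 0.002]
contact_force: [-3.7, -1.4, 16.0]
grip_width: 0.003
gripper_force: 7.8
{'time_s': np.float64(5.925), 'tcp_pos': array([ 529.868, -246.268,  281.489]), 'ee_rot': array([0.965, 0.261, 0.001, 0.002]), 'contact_force': array([-3.742, -1.432, 16.015]), 'grip_width': np.float64(0.003)}
wrist button_top 0.6 [322.9 239.8] [ 533.6 -246.3  105.5] [ 537.4 -244.   115.8]
wrist comb_plate 0.6 [270.  256.6] [ 515.2 -222.4  120. ] [ 553.5 -216.5  191.6]
scene button_top 0.46 [319.7 204.8] [ 524.8 -267.1  105.5] [ 533.7 -253.8   95.5]
scene comb_plate 0.67 [307.7 191.9] [ 519.5 -223.1  120. ] [ 519.5 -223.1  119.9]
scene_592.png
wrist_592.png
```

```bash
python3 -m creep '[{"x":0,"y":-0.004,"z":0,"yaw":0,"gripper":-1},{"x":0,"y":-0.008,"z":0,"yaw":0,"gripper":-1},{"x":0,"y":-0.012,"z":0,"yaw":0,"gripper":-1},{"x":0,"y":-0.016,"z":0,"yaw":0,"gripper":-1},{"x":0,"y":-0.02,"z":0,"yaw":0,"gripper":-1},{"x":0,"y":-0.02,"z":0,"yaw":0,"gripper":-1}]'; python3 d.py; ls -t pics|head -2
```

```text
time_s: 6.98
tcp_pos: [523.8, -235.9, 281.5]
ee_rot: [0.965, 0.261, 0.001, 0.002]
contact_force: [-4.1, -2.1, 16.3]
grip_width: 0.007
gripper_force: 8.0
{'time_s': np.float64(6.975), 'tcp_pos': array([ 523.83 , -235.886,  281.478]), 'ee_rot': array([0.965, 0.261, 0.001, 0.002]), 'contact_force': array([-4.073, -2.143, 16.295]), 'grip_width': np.float64(0.007)}
wrist button_top 0.76 [323.5 238.7] [ 528.4 -235.9  105.5] [ 531.3 -234.   113.7]
wrist comb_plate 0.95 [265.8 261. ] [ 505.6 -211.2  120. ] [ 547.3 -205.5  194.6]
scene button_top 0.55 [314.1 200.3] [ 524.6 -243.4  105.5] [ 520.4 -250.   110.3]
scene comb_plate 0.8 [301.  191.4] [ 507.2 -212.7  120. ] [ 511.4 -205.6  115.2]
scene_697.png
wrist_697.png
```

View pics/scene_592.png

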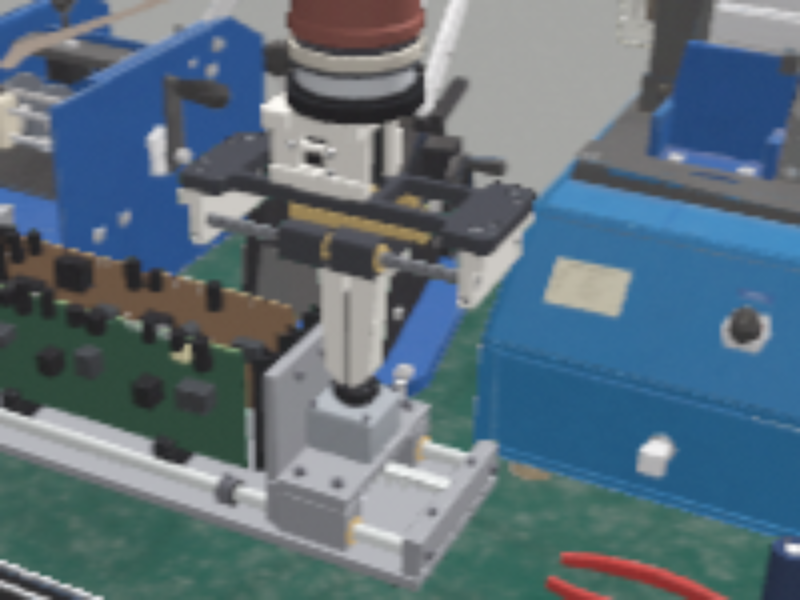

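The scene crop shows the tip on the pressed cap at (355,390), the slide following it, and the guides just reaching the free board ends. No stop force yet, so I keep going.

```bash
python3 -m creep '[{"x":0,"y":-0.003,"z":0,"yaw":0,"gripper":-1},{"x":0,"y":-0.006,"z":0,"yaw":0,"gripper":-1},{"x":0,"y":-0.009,"z":0,"yaw":0,"gripper":-1},{"x":0,"y":-0.012,"z":0,"yaw":0,"gripper":-1},{"x":0,"y":-0.012,"z":0,"yaw":0,"gripper":-1}]'
```

```text
time_s: 7.9
tcp_pos: [520.3, -229.7, 281.5]
ee_rot: [0.965, 0.261, 0.002, 0.002]
contact_force: [-3.0, -2.8, 16.3]
grip_width: 0.006
gripper_force: 8.1
```

```bash
python3 -m creep '[{"x":0,"y":-0.003,"z":0,"yaw":0,"gripper":-1},{"x":0,"y":-0.006,"z":0,"yaw":0,"gripper":-1},{"x":0,"y":-0.009,"z":0,"yaw":0,"gripper":-1},{"x":0,"y":-0.009,"z":0,"yaw":0,"gripper":-1}]'; python3 d.py; ls -t pics|head -2
```

```text
time_s: 8.4
tcp_pos: [517.7, -225.5, 281.5]
ee_rot: [0.965, 0.261, 0.002, 0.003]
contact_force: [-2.3, -2.8, 14.4]
grip_width: 0.01
gripper_force: 7.7
{'time_s': np.float64(8.4), 'tcp_pos': array([ 517.719, -225.482,  281.471]), 'ee_rot': array([0.965, 0.261, 0.002, 0.003]), 'contact_force': array([-2.28 , -2.783, 14.429]), 'grip_width': np.float64(0.01)}
wrist button_top 0.89 [323.7 240.3] [ 521.6 -226.3  105.5] [ 525.2 -224.   115.3]
wrist comb_plate 0.9 [269.4 260.5] [ 501.  -202.6  120. ] [ 542.3 -195.9  195.2]
wrist comb_plate 0.74 [497.9 274.9] [ 558.5 -320.6  120. ] [ 569.1 -253.4  193.2]
scene button_top 0.52 [311.8 200. ] [ 520.8 -239.3  105.5] [ 518.  -243.8  108.7]
scene comb_plate 0.78 [296.1 188.7] [ 503.9 -195.3  120. ] [ 514.8 -176.1  107.6]
scene_840.png
wrist_840.png
```

View pics/scene_840.png

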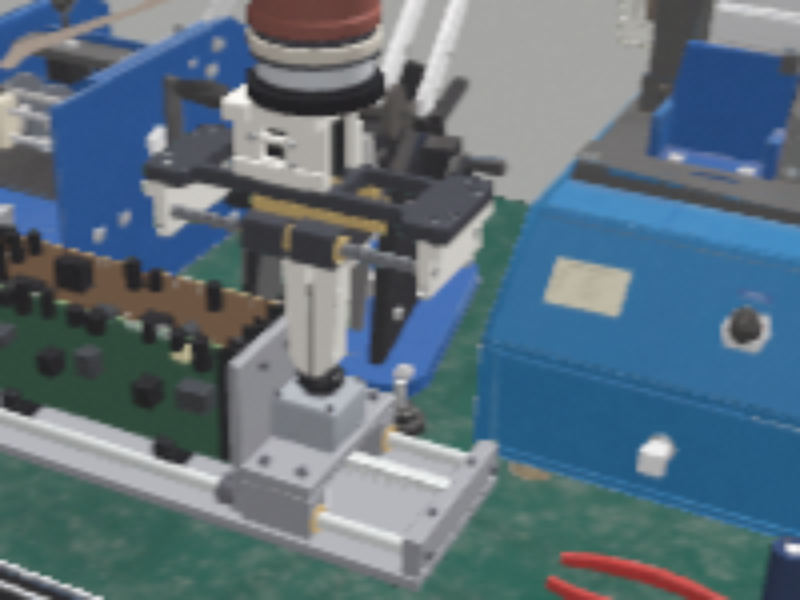

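```bash
python3 -m creep '[{"x":0,"y":-0.003,"z":0,"yaw":0,"gripper":-1},{"x":0,"y":-0.006,"z":0,"yaw":0,"gripper":-1},{"x":0,"y":-0.006,"z":0,"yaw":0,"gripper":-1}]'
```

```text
time_s: 9.07
tcp_pos: [516.7, -224.2, 281.5]
ee_rot: [0.966, 0.26, 0.003, 0.005]
contact_force: [-0.4, -6.9, 10.8]
grip_width: 0.005
gripper_force: 5.8
```

The scene crop shows the slide block reaching the stop collar at (232,490), with the boards in the guides. The push force is rising too, so a little more settles it against the stop.

```bash
python3 -m creep '[{"x":0,"y":-0.003,"z":0.002,"yaw":0,"gripper":-1},{"x":0,"y":-0.006,"z":0.003,"yaw":0,"gripper":-1},{"x":0,"y":-0.006,"z":0.003,"yaw":0,"gripper":-1}]'
```

```text
time_s: 9.45
tcp_pos: [515.8, -223.1, 281.4]
ee_rot: [0.966, 0.26, 0.005, 0.008]
contact_force: [-0.7, -8.3, 16.5]
grip_width: 0.005
gripper_force: 8.3
```

```bash
python3 -m creep '[{"x":0,"y":-0.004,"z":0,"yaw":0,"gripper":-1},{"x":0,"y":-0.008,"z":0,"yaw":0,"gripper":-1},{"x":0,"y":-0.008,"z":0,"yaw":0,"gripper":-1}]'
python3 - <<'E'
from h import *
p=vision.read_camera('scene'); im=p['img'][170:250,260:366,::-1]
cv2.imwrite('pics/z1.png',cv2.resize(im,None,fx=7.5,fy=7.5,interpolation=cv2.INTER_CUBIC))
E
```

```text
time_s: 9.82
tcp_pos: [514.1, -218.6, 281.3]
ee_rot: [0.966, 0.26, 0.006, 0.008]
contact_force: [1.7, -8.7, 15.3]
grip_width: 0.005
gripper_force: 8.7
```

View pics/z1.png

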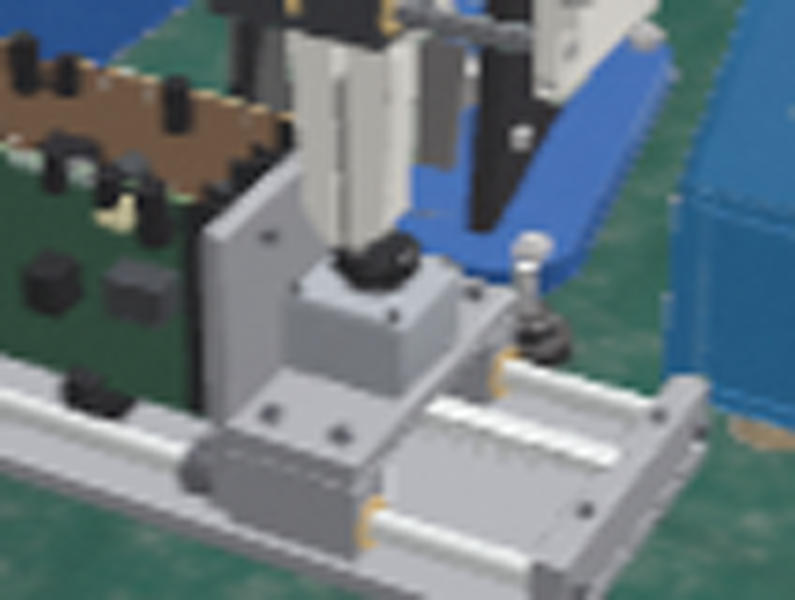

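The close-up shows the slide block tight on the collar at (195,465), the cap still pressed under the tip at (370,255), and both boards in the guides. I now lift straight up to release.

```bash
python3 -m creep '[{"x":0,"y":0,"z":-0.006,"yaw":0,"gripper":-1},{"x":0,"y":0,"z":-0.015,"yaw":0,"gripper":-1},{"x":0,"y":0,"z":-0.03,"yaw":0,"gripper":-1},{"x":0,"y":0.005,"z":-0.08,"yaw":0,"gripper":-1},{"x":0,"y":0.02,"z":-0.16,"yaw":0,"gripper":-1},{"x":-0.1,"y":0.12,"z":-0.2,"yaw":0,"gripper":-1},{"x":-0.2,"y":0.2,"z":-0.2,"yaw":0,"gripper":-1},{"x":-0.3,"y":0.25,"z":-0.2,"yaw":0,"gripper":-1},{"x":-0.3,"y":0.25,"z":-0.2,"yaw":0,"gripper":-1},{"x":-0.3,"y":0.25,"z":-0.2,"yaw":0,"gripper":-1}]'
cat > e.py <<'E'
from h import *
p=vision.read_camera('scene'); im=p['img'][170:250,260:366,::-1]
cv2.imwrite('pics/z2.png',cv2.resize(im,None,fx=7.5,fy=7.5,interpolation=cv2.INTER_CUBIC))
exec(open('b.py').read().split("im=p['img']")[0].split("for lo,hi")[0])
k=m&(h>98)&(h<112)&(u<335)&(u>285)
n,l,st,c=cv2.connectedComponentsWithStats(k.astype(np.uint8))
for i in range(1,n):
    if st[i,4]>60: q=P[l==i]; print('cap',st[i,4],np.round(np.median(q,0)[:3],1),np.round(q.mean(0)[:3],1))
E
python3 e.py
```

```text
time_s: 11.12
tcp_pos: [428.2, -437.5, 395.8]
ee_rot: [0.966, 0.257, -0.001, 0.0]
contact_force: [0.6, 0.1, 0.9]
grip_width: 0.007
gripper_force: 0.0
pixel mm 2.2248707
cap 165 [ 519.1 -227.   105.4] [ 519.6 -227.8  105.3]
```

View pics/z2.png

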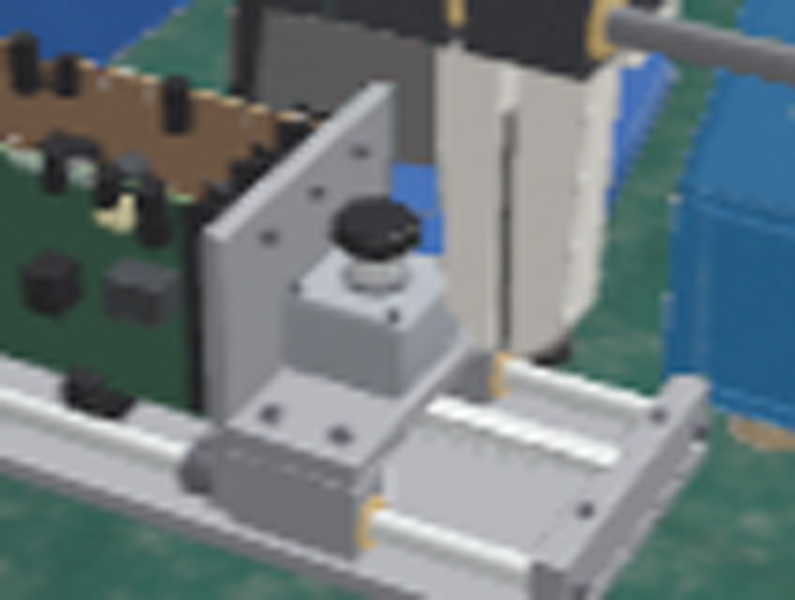

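The cap is up again at 105.4 mm and has moved 45 mm. The block sits on the collar, the boards are upright, and the gripper, in the foreground of the picture, is clear.

```bash
python3 -c "from bench import bot; print(bot.close_job())"
```

```text
the job is handed in; nothing more can be done
None
```

The slide was pushed with the button held down until it met its stops, and the button then sprang back up to 105.4 mm, so the slide should be locked; the boards were standing in their guides, the arm was clear, and the job is handed in (no verdict came back).

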